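# Open the safety bottle and fit its drip collar

### The arm

A 6-joint arm with a two-finger parallel gripper is mounted at the origin on the work surface. World frame = base frame: x ahead of the robot, y to its left, z up, the work surface at z = 0. Lengths are in mm, angles in degrees, forces in N, time in s.
With the tool pointing down it reaches from about 425 to 925 mm from the base axis. Payload 12.5 kg.
Tool frame: the origin (TCP) lies at the very end of the fingers, on their centre line; the grasp point (between the pads) lies 19 mm behind it (ctrl.grip_point_offset is the distance from the TCP to the grasp point, in mm); z points along the fingers, y is the line along which they close (so a half turn about z gives the same grasp; the last joint's range is limited). The gripper opens to 85 mm and grips with 20 to 120 N. Pads are 22 mm wide; open, the fingers measure 114 mm over their backs; the gripper's body (76 mm by 85 mm) begins 54 mm behind the grasp point. The pads swing forward as they close: fully open they stand 13 mm farther back than shut.
Start: joints at [-80.019, 28.126, 89.318, -0, 62.55, -6.05], TCP at [172.625, -600.704, 231.327] pointing down, gripper open.
Joint ranges: [-177.58, 177.58], [-47.91, 125.51], [2.72, 160], [-65.01, 245.01], [3.68, 167.84], [-153.87, 153.87]. Speed limits (degrees/s): [127.2, 127.2, 159.86, 180, 180, 180].

### API

Orientations are given as [roll, pitch, yaw] about the fixed x, y, z axes, in that order (R = Rz(yaw) Ry(pitch) Rx(roll)).
In Python, from station import ctrl gives the robot as it stands.
- The arm moves only by the tool step_arm, never from a script. Its argument "series" is a list of rows, each an object of numbers: "fingers": the opening, from -1 (shut) to 1 (fully open); "dx", "dy", "dz": the shift along the tool's x, y, z in m; "turn": the turn about the tool's z in degrees. In form: [{"fingers": .., "dx": .., "dy": .., "dz": .., "turn": ..}, ...]. A call has 1 to 12 rows; each row shifts and turns the commanded pose from where the row before left it, along the tool's axes as they then stand; what a row does not reach is not made up. A row lasts 1/10 s, in which the tool goes at most 50 mm and 8.59 degrees, less where a joint would pass 70% of its speed; a pose out of reach is approached as far as the arm can. A call with a gripper value outside its range is refused whole. The fingers move at their own pace and stop on an object; the grip force is fixed at half the most. Time passes only in rows, so rows that do not move let the fingers close. It gives the time, the measured TCP pose, the force, the opening and the grip force at its end, in the units of the state.
- ctrl.state(): the state, without advancing time (a new reading comes with each control period).
- ctrl.get_image(name): name is "scene" or "top" or "wrist"; returns the picture (420x560x3 uint8, red, green, blue); there is no depth.
- ctrl.calibration(name): a dict with "mtx" (3x3 intrinsics, pixels), "R" (3x3) and "t" (3): a world point X has camera coordinates R X + t. Camera axes: x right, y down, z forward; pixel columns grow to the right and rows downward; lengths in mm; the calibration is good to about 2 mm. A picture is of the moment at which its call begins: read the wrist's pose just before it. calibration takes no time and is no camera call; for the wrist camera it gives the pose at the moment of the call.
- ctrl.sign_off(): hands the job in; it is judged then, once.
Trained networks look in the newest picture that a camera, given by its name, has taken for a name from the list of things; names that differ only in an ending like _2 or _b are one class to them, and where a whole thing is asked for, a point or a joint stands for the part that bears it (a point fixed in the world has none). Each returns a list of dicts, best first, with "confidence" (0 to 1); they miss things now and then, are a little off and sometimes report something else, mostly with a low value. They report only what shows in the picture. A call takes as long as a camera call. They do not tell look-alikes from the thing itself.
- ctrl.look_for(camera, label): "box" ([left, top, right, bottom] in pixels, round what is visible of it).
- ctrl.landmark_of(camera, label): "centre" ([row, column] in pixels: a listed point, or the origin of a listed thing).
The state is a dict: "time": time; "joint_pos": joint angles; "dq": joint speeds; "effort": joint torques, N m; "eef_pos": TCP position; "tcp_rot": TCP orientation; "force": force on the tool from outside, world axes, zero at the start; "moment": the same for the moment, N m; "grip_width": opening from 0.0 (shut) to 1.0 (fully open); "gripper_force": force on a finger pad.
Only numpy, scipy, OpenCV 4.12 (cv2) and the standard library are available. Lean on these libraries where they do the work, as an engineer would, in place of code of your own. Each camera call takes 0.05 s, during which the arm holds its last target. There are 200 camera calls.

### The job

Open the white safety bottle: press its cap down against the spring and, keeping it pressed, turn it anticlockwise until it springs up, then set the cap down upright, not dropped, in the shallow steel tray. Then lower the wide drip collar (the larger of the two rings) over the bottle's neck, without dropping it, until it sits fully home on the shoulder. Do not shift or tip the beaker, the conical flask or the small ring.

Things in the scene. Friction and masses are not known exactly. Their poses are not given: they have to be found in the camera images.
- bottle: White plastic bottle fixed to the bench on a 120 mm square, 6 mm thick steel foot plate. Origin on the bench under its axis, z up. Body 90 mm across up to a flat shoulder 95 mm up; on the shoulder a boss 42 mm across, 8 mm high, then a neck 30 mm across with a 42 mm flange at its top. At the start the locked cap's x axis lies along the bottle's x axis.
- bottle_seat (a point): Centre of the bottle's flat shoulder, on its axis, 95 mm above the bench: where the collar's underside ends up.
- bottle_mouth (a point): Top centre of the neck's flange, 130 mm above the bench, axes as the bottle's. Locked, the cap's three lugs sit behind ribs 3.5 mm deep under the flange. Pressed 4.5 to 7 mm (8 mm: hard stop) the cap turns 60 degrees (1.05 rad) anticlockwise from above to a stop; at 55 to 65 degrees the lugs meet the flange's gaps and the cap, let up, lifts straight off.
- seal (a joint): Height (m) of the spring-loaded sealing disc, 24 mm across, in the bottle's mouth: 0 cap locked (pushes up with 7 N, plus 0.7 N per mm pressed), negative when pressed, +0.006 when the unlocked cap has sprung up 6 mm or is off (disc top then 144 mm above the bench).
- cap_grip (a point): Centre of the bar grip on the loose white cap (80 g), on its axis; 154 mm above the bench when locked. Bar 50 mm long along the cap's x, 14 mm wide, 22 mm high (11 mm above and below this point), on the cap's flat round top, 52 mm across, 11 mm below this point, which can be pressed on either side of the bar. Skirt 52 mm across, lower rim 35 mm below this point.
- collar_center (a point): Centre, half-way up, of the loose wide drip collar: a plain white ring 56 mm outside, 46 mm bore, 24 mm high, 60 g, lying flat on the bench (axis upright). It passes over the 42 mm flange with 2 mm to spare all round and also over the 42 mm boss.
- tray: Shallow steel tray fixed to the bench, 150 mm along its x, 130 mm along its y, walls 14 mm high and 4 mm thick. Origin on the bench under its centre; its inner floor is 4 mm above the bench.
- small_ring_center (a point): Centre of a loose smaller white ring, 42 mm outside, 26 mm bore, 20 mm high; does not fit, leave it alone.
- beaker_center (a point): Centre of a loose glass beaker, 66 mm across, 90 mm high; leave it alone.
- flask_center (a point): Centre of a loose conical glass flask, 64 mm across at the foot, 90 mm high; leave it alone.
Mind the look-alikes: they are no part of the job. What is shaped like the part that bears cap_grip but black or red is not meant.

How it is judged (in metres and radians):
On the way, in this order (a step that is already met when the one before it is completed fails the run):
1. the cap is held pressed down at least 3 mm and turned at least 20 degrees (z of cap_grip in the frame of bottle below 0.151 m and horizontal distance between cap_grip and bottle below 0.006 m and angle between the x axis of cap_grip and the x axis of bottle, either way round above 0.35 rad), for 0.05 s.
2. the cap has come up at least 3 mm above its locked height (z of cap_grip in the frame of bottle above 0.157 m), for 0.1 s.
3. the cap stands upright on the tray's floor, let go (x of cap_grip in the frame of tray between -0.055 and 0.055 m and y of cap_grip in the frame of tray between -0.045 and 0.045 m and z of cap_grip in the frame of tray below 0.042 m and angle between cap_grip's own z axis and vertical below 0.15 rad and contact force between the fingers and cap below 0.05 N), for 0.2 s.
At the end, for the whole second after the job is handed in: The cap stands upright (within 0.15 rad) on the tray's floor, inside its walls, and the drip collar sits flat (within 0.1 rad) on the bottle's shoulder around the neck (within 5 mm of the axis and 3 mm of its seated height); both let go and at rest (x of cap_grip in the frame of tray between -0.055 and 0.055 m and y of cap_grip in the frame of tray between -0.045 and 0.045 m and z of cap_grip in the frame of tray below 0.042 m and angle between cap_grip's own z axis and vertical below 0.15 rad and horizontal distance between collar_center and bottle_seat below 0.005 m and z of collar_center in the frame of bottle between 0.104 and 0.11 m and angle between collar_center's own z axis and vertical below 0.1 rad and linear speed of each of collar, cap below 0.02 m/s); the robot touches nothing.
It fails at once if the beaker, the conical flask or the small ring shifted by more than 30 mm or tipped (distance of any of beaker_center, flask_center, small_ring_center from where it was at the start of the episode above 0.03 m or angle between any of beaker_center, flask_center's own z axis and vertical above 0.5 rad).
It fails at once if the collar dropped down the neck (faster than 0.6 m/s) (horizontal distance between collar_center and bottle_seat below 0.012 m and z of collar_center in the frame of bottle below 0.14 m and linear speed of collar above 0.6 m/s).
It fails at once if the cap dropped into the tray (faster than 0.6 m/s) (horizontal distance between cap_grip and tray below 0.07 m and z of cap_grip in the frame of tray below 0.06 m and linear speed of cap above 0.6 m/s).
It also fails if it takes over 64 s, if anything falls off the work surface, if the arm or the gripper's body presses on something with over 40 N, if the wrist force passes 120 N, or if a joint passes its speed limit or range.

## Working session

There is one attempt and no reset: what is moved stays moved. The work goes in short steps, Python scripts to look and compute and a tool call to move; the robot and the scene stay as the last step left them, time stands still between calls to the robot, and variables do not carry over. Pictures are saved under pics/ and viewed, at most 13 in all, crops included, and the job is handed in when it is done.

Besides the shell and the picture viewer there is one more tool, called after ">>>" by a JSON object that holds its "name" and its "arguments". step_arm: Moves the arm, as the interface text tells. Its arguments: {"type":"object","properties":{"series":{"type":"array","items":{"type":"object","properties":{"fingers":{"type":"number"},"dx":{"type":"number"},"dy":{"type":"number"},"dz":{"type":"number"},"turn":{"type":"number"}}}}},"required":["series"]}

```bash
mkdir -p pics; cat > h.py <<'E'
from station import ctrl
import numpy as np, cv2
def snap(cam,fn):
    im=ctrl.get_image(cam); cv2.imwrite('pics/'+fn,cv2.cvtColor(im,cv2.COLOR_RGB2BGR)); return im
def ray(cal,rc,z):
    K,R,t=[np.array(cal[k],float) for k in('mtx','R','t')]
    d=R.T@np.linalg.solve(K,[rc[1],rc[0],1]); c=-R.T@t.ravel()
    return c+d*(z-c[2])/d[2]
def proj(cal,X):
    K,R,t=[np.array(cal[k],float) for k in('mtx','R','t')]
    p=K@(R@np.array(X,float)+t.ravel()); return p[1]/p[2],p[0]/p[2]
E
python3 - <<'E'
from h import *
a=snap('scene','s1.png'); b=snap('top','t1.png')
Z=dict(bottle=0,bottle_mouth=130,cap_grip=154,collar_center=12,tray=0,small_ring_center=10,beaker_center=45,flask_center=45)
for cam in('top','scene'):
    cal=ctrl.calibration(cam)
    print(cam,(-np.array(cal['R']).T@np.array(cal['t']).ravel()).round())
    for k,z in Z.items():
        print(k,[(round(d['confidence'],2),np.round(d['centre']),ray(cal,d['centre'],z).round(1)[:2]) for d in ctrl.landmark_of(cam,k)[:4]])
s=ctrl.state();print(s['time'],s['eef_pos'],s['tcp_rot'],s['grip_width'])
E
```

```text
top [ 503.  -14. 1076.]
bottle [(0.75, array([177., 256.]), array([613. ,  62.7]))]
bottle_mouth [(0.92, array([172., 250.]), array([611.9,  67.1]))]
cap_grip [(0.9, array([174., 319.]), array([605.2, -83.9])), (0.8, array([238., 295.]), array([468. , -33.3])), (0.78, array([174., 251.]), array([605.1,  62.4]))]
collar_center [(0.58, array([227., 409.]), array([ 494.5, -313.9]))]
tray [(0.88, array([231., 155.]), array([476.8, 312.1]))]
small_ring_center [(0.74, array([156., 360.]), array([ 668.2, -194. ]))]
beaker_center [(0.7, array([144., 210.]), array([688.6, 171.5])), (0.42, array([155., 363.]), array([ 664.3, -195.7]))]
flask_center [(0.81, array([274., 265.]), array([379.7,  35. ])), (0.16, array([181., 254.]), array([600.5,  63.7]))]
scene [1127. -556.  994.]
bottle [(0.58, array([235., 307.]), array([604. ,  70.6]))]
bottle_mouth [(0.78, array([198., 311.]), array([605.9,  72.3]))]
cap_grip [(0.86, array([196., 308.]), array([614.6,  54.5])), (0.79, array([265., 258.]), array([ 668.9, -147.6])), (0.7, array([219., 234.]), array([ 549.3, -102.4])), (0.69, array([202., 308.]), array([624.8,  40.3]))]
collar_center [(0.59, array([300., 150.]), array([ 496.1, -306.2]))]
tray [(0.96, array([162., 328.]), array([470.1, 297.6])), (0.65, array([299., 148.]), array([ 483.7, -304.2]))]
small_ring_center [(0.54, array([325., 239.]), array([ 673.6, -211.3]))]
beaker_center [(0.59, array([220., 365.]), array([691.8, 171.5]))]
flask_center [(0.69, array([184., 233.]), array([387.5,  32.1]))]
0.9 [ 172.63452249 -600.70341503  231.33191547] [1.79994022e+02 5.30676117e-04 1.60317891e+01] 0.9991149554440706
```

View pics/s1.png

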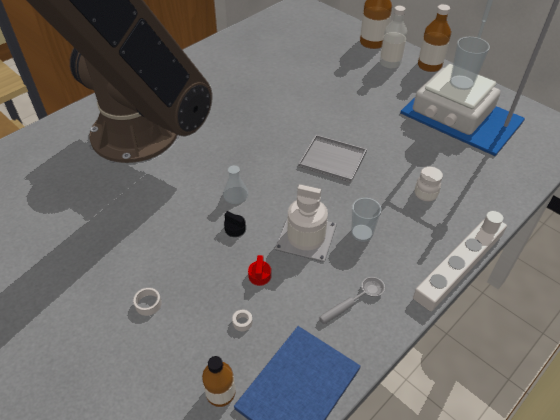

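View pics/t1.png

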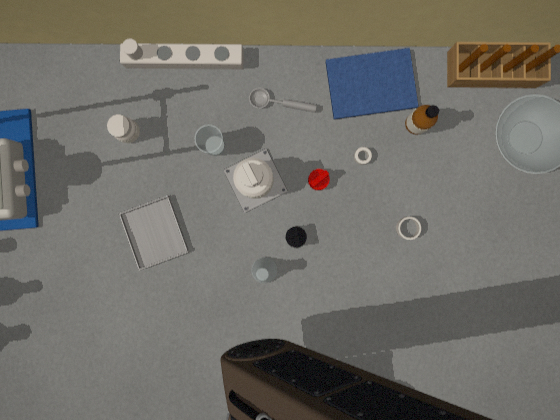

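Candidates for the cap: white cap on the bottle at top-view (row 174, col 251); black look-alike at (237, 295); red look-alike at (178, 319). I choose the white one, on the bottle. Rings: the larger is at (228, 409) and the smaller at (156, 363). I'll check both in one close crop.

```bash
python3 - <<'E'
from h import *
im=cv2.imread('pics/t1.png')
c=lambda r,cc,h,w:im[r-h:r+h,cc-w:cc+w]
a=cv2.resize(c(178,254,40,40),(560,560),interpolation=cv2.INTER_CUBIC)
b=cv2.resize(c(228,409,20,17),(238,280),interpolation=cv2.INTER_CUBIC)
d=cv2.resize(c(156,363,20,17),(238,280),interpolation=cv2.INTER_CUBIC)
cv2.imwrite('pics/c1.png',np.hstack([a,np.vstack([b,d])]))
cal=ctrl.calibration('wrist');R=np.array(cal['R']);print((-R.T@np.array(cal['t']).ravel()).round(1),R.round(2),cal['mtx'])
E
```

```text
[ 251.8 -577.9  372.6] [[ 0.28 -0.96 -0.  ]
 [-0.91 -0.26  0.32]
 [-0.31 -0.09 -0.95]] [[305.44474993   0.         277.61345769]
 [  0.         305.44474993 208.85736431]
 [  0.           0.           1.        ]]
```

View pics/c1.png

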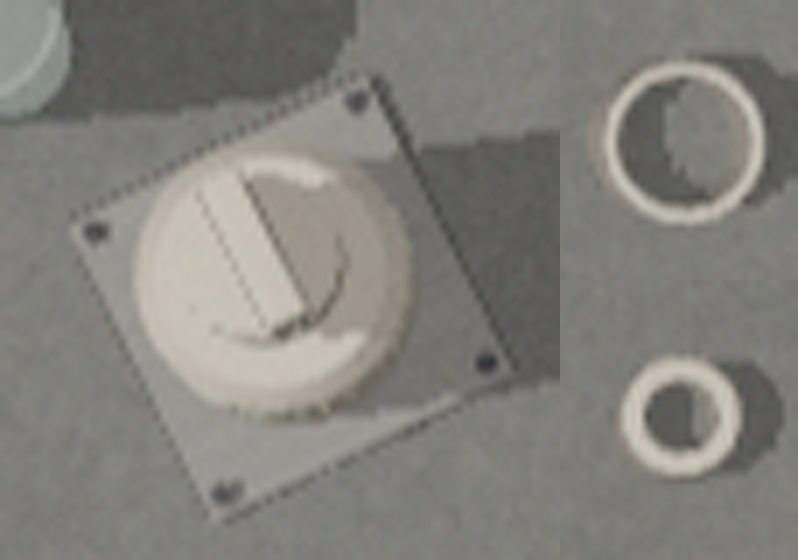

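The crop shows the white cap with its bar running upper left to lower right, along the plate edge, so yaw is about 25°. The upper ring is clearly the wider collar and the lower one the small ring. Next I move over the bottle.

>>> {"name": "step_arm", "arguments": {"series": [{"fingers": 1,"dx": 0.02,"dy": -0.017},{"fingers": 1,"dx": 0.0335,"dy": -0.029},{"fingers": 1,"dx": 0.0335,"dy": -0.029},{"fingers": 1,"dx": 0.0335,"dy": -0.029},{"fingers": 1,"dx": 0.0335,"dy": -0.029},{"fingers": 1,"dx": 0.0335,"dy": -0.029},{"fingers": 1,"dx": 0.0335,"dy": -0.029},{"fingers": 1,"dx": 0.0335,"dy": -0.029},{"fingers": 1,"dx": 0.0335,"dy": -0.029},{"fingers": 1,"dx": 0.0335,"dy": -0.029},{"fingers": 1,"dx": 0.0335,"dy": -0.029},{"fingers": 1,"dx": 0.0335,"dy": -0.029}]}}

```text
invalid input at $.series[0]: expected keys fingers, dx, dy, dz, turn
```

>>> {"name": "step_arm", "arguments": {"series": [{"fingers": 1,"dx": 0.0335,"dy": -0.029},{"fingers": 1,"dx": 0.0335,"dy": -0.029},{"fingers": 1,"dx": 0.0335,"dy": -0.029},{"fingers": 1,"dx": 0.0335,"dy": -0.029},{"fingers": 1,"dx": 0.0335,"dy": -0.029},{"fingers": 1,"dx": 0.0335,"dy": -0.029},{"fingers": 1,"dx": 0.013,"dy": -0.011},{"fingers": 1,"turn": -5},{"fingers": 1,"turn": -5},{"fingers": 1},{"fingers": 1}]}}

```text
invalid input at $.series[0]: expected keys fingers, dx, dy, dz, turn
```

```bash
python3 - <<'E'
from h import *
s=ctrl.state();print(s['time'],s['eef_pos'],s['tcp_rot'],s['joint_pos'])
cal=ctrl.calibration('wrist'); snap('wrist','w1.png')
for k,z in dict(bottle_mouth=130,cap_grip=154,bottle=0).items():
    print(k,[(round(d['confidence'],2),np.round(d['centre']),ray(cal,d['centre'],z).round(1)[:2]) for d in ctrl.landmark_of('wrist',k)[:3]])
E
```

```text
0.9 [ 172.63452249 -600.70341503  231.33191547] [1.79994022e+02 5.30676117e-04 1.60317891e+01] [-8.00184083e+01  2.81261314e+01  8.93182256e+01  1.15393043e-04
  6.25496420e+01 -6.05025063e+00]
bottle_mouth []
cap_grip []
bottle []
```

View pics/w1.png

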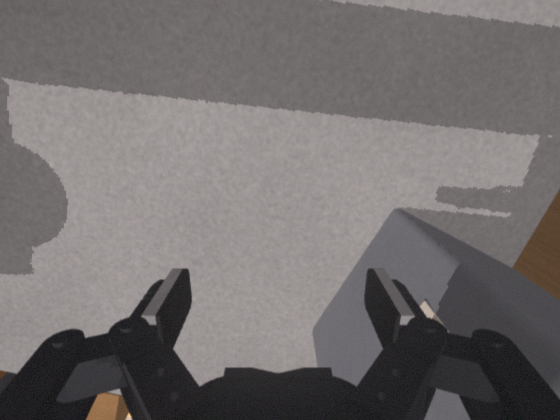

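All keys are needed in every row, so I'm resending. The wrist view shows the fingers at rows 270–340 and bare bench, with a grey box edge at lower right, on the side away from my path.

>>> {"name": "step_arm", "arguments": {"series": [{"fingers": 1,"dx": 0.02,"dy": -0.017,"dz": 0,"turn": 0},{"fingers": 1,"dx": 0.0335,"dy": -0.029,"dz": 0,"turn": 0},{"fingers": 1,"dx": 0.0335,"dy": -0.029,"dz": 0,"turn": 0},{"fingers": 1,"dx": 0.0335,"dy": -0.029,"dz": 0,"turn": 0},{"fingers": 1,"dx": 0.0335,"dy": -0.029,"dz": 0,"turn": 0},{"fingers": 1,"dx": 0.0335,"dy": -0.029,"dz": 0,"turn": 0},{"fingers": 1,"dx": 0.0335,"dy": -0.029,"dz": 0,"turn": 0},{"fingers": 1,"dx": 0.0335,"dy": -0.029,"dz": 0,"turn": 0},{"fingers": 1,"dx": 0.0335,"dy": -0.029,"dz": 0,"turn": 0},{"fingers": 1,"dx": 0.0335,"dy": -0.029,"dz": 0,"turn": 0},{"fingers": 1,"dx": 0.0335,"dy": -0.029,"dz": 0,"turn": 0},{"fingers": 1,"dx": 0.0335,"dy": -0.029,"dz": 0,"turn": 0}]}}

```text
time: 2.3
eef_pos: [454.0, -168.8, 231.5]
tcp_rot: [180.0, -0.0, 16.0]
force: [0.8, -1.5, -0.5]
grip_width: 1.002
gripper_force: 0.0
```

>>> {"name": "step_arm", "arguments": {"series": [{"fingers": 1,"dx": 0.0335,"dy": -0.029,"dz": 0,"turn": 0},{"fingers": 1,"dx": 0.0335,"dy": -0.029,"dz": 0,"turn": 0},{"fingers": 1,"dx": 0.0335,"dy": -0.029,"dz": 0,"turn": 0},{"fingers": 1,"dx": 0.0335,"dy": -0.029,"dz": 0,"turn": 0},{"fingers": 1,"dx": 0.0335,"dy": -0.029,"dz": 0,"turn": 0},{"fingers": 1,"dx": 0.0335,"dy": -0.029,"dz": 0,"turn": 0},{"fingers": 1,"dx": 0.013,"dy": -0.011,"dz": 0,"turn": 0},{"fingers": 1,"dx": 0,"dy": 0,"dz": 0,"turn": -5},{"fingers": 1,"dx": 0,"dy": 0,"dz": 0,"turn": -5},{"fingers": 1,"dx": 0,"dy": 0,"dz": 0,"turn": 0}]}}

```text
time: 3.3
eef_pos: [607.6, 66.2, 231.2]
tcp_rot: [-180.0, 0.0, 26.1]
force: [1.0, 0.7, 0.8]
grip_width: 1.003
gripper_force: 0.0
```

```bash
python3 - <<'E'
from h import *
s=ctrl.state();print(s['time'],s['eef_pos'],s['tcp_rot'],s['joint_pos'])
cal=ctrl.calibration('wrist'); snap('wrist','w2.png')
for k,z in dict(bottle_mouth=130,cap_grip=154,bottle=0).items():
    print(k,[(round(d['confidence'],2),np.round(d['centre']),ray(cal,d['centre'],z).round(1)[:2]) for d in ctrl.landmark_of('wrist',k)[:3]])
E
```

```text
3.3 [607.64070054  66.22241754 231.17384305] [-1.79999897e+02  2.18873473e-02  2.61073751e+01] [ 3.44017257e-02  2.70143104e+01  9.13366208e+01 -1.08239649e-02
  6.16687744e+01  6.39321650e+01]
bottle_mouth []
cap_grip [(0.84, array([220., 276.]), array([606.3,  67.2])), (0.77, array([307., 299.]), array([543.9,  15.1])), (0.63, array([234., 397.]), array([638. , -22.3]))]
bottle [(0.58, array([177., 277.]), array([604.9,  66.4]))]
```

View pics/w2.png

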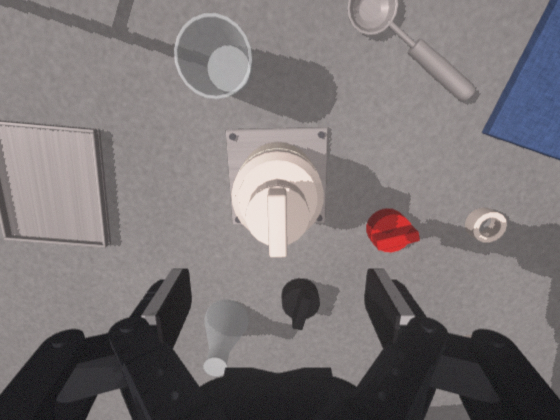

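The wrist view shows the cap at about (220, 277), its bar vertical (cols 268–287), and the plate edges level, so the tool yaw nearly matches. The red, black and small ring sit to the right and below, the tray at left. I'll refine the axis and yaw from edge profiles.

```bash
python3 - <<'E'
from h import *
cal=ctrl.calibration('wrist'); g=cv2.cvtColor(cv2.imread('pics/w2.png'),cv2.COLOR_BGR2GRAY).astype(float)
print('row210',g[208:213,258:298].mean(0).astype(int)); print('row240',g[238:243,258:298].mean(0).astype(int))
print('col',[(r,int(g[r,273:282].mean())) for r in range(180,262)])
print('plate top edge rows',[(c,100+int(np.argmax(np.diff(g[100:145,c])))) for c in range(240,325,12)])
print('plate L/R',[(r,215+int(np.argmax(np.diff(g[r,215:240]))),315+int(np.argmin(np.diff(g[r,315:340])))) for r in range(132,170,6)])
u=np.array([np.cos(np.radians(26.1)),np.sin(np.radians(26.1))]);v=np.array([-u[1],u[0]]);c=np.array([607,66.5])
for a,b,z in[(25,0,165),(-25,0,165),(25,0,143),(-25,0,143),(25,7,165),(25,-7,165),(-25,7,165),(-25,-7,165),(60,60,6),(60,-60,6)]: print(a,b,z,np.round(proj(cal,[*(c+a*u+b*v),z]),1))
E
```

```text
row210 [229 229 229 229 229 229 229 229 227 216 224 228 229 230 229 229 229 228
 229 229 229 228 228 228 228 226 219 188 157 173 177 176 178 178 177 177
 176 176 177 177]
row240 [192 201 208 216 221 226 228 229 229 228 214 224 227 229 229 229 229 228
 228 228 228 228 228 227 227 227 224 202 165 160 175 178 178 177 176 170
 169 166 162 159]
col [(180, 141), (181, 134), (182, 134), (183, 135), (184, 141), (185, 146), (186, 177), (187, 185), (188, 157), (189, 136), (190, 135), (191, 137), (192, 138), (193, 141), (194, 151), (195, 187), (196, 213), (197, 224), (198, 228), (199, 228), (200, 228), (201, 228), (202, 228), (203, 229), (204, 229), (205, 229), (206, 229), (207, 228), (208, 229), (209, 228), (210, 229), (211, 228), (212, 229), (213, 228), (214, 229), (215, 228), (216, 228), (217, 228), (218, 229), (219, 228), (220, 229), (221, 228), (222, 228), (223, 229), (224, 229), (225, 228), (226, 229), (227, 229), (228, 229), (229, 229), (230, 229), (231, 228), (232, 229), (233, 228), (234, 228), (235, 228), (236, 228), (237, 228), (238, 228), (239, 228), (240, 228), (241, 228), (242, 228), (243, 229), (244, 228), (245, 228), (246, 228), (247, 229), (248, 228), (249, 228), (250, 228), (251, 228), (252, 228), (253, 228), (254, 228), (255, 227), (256, 213), (257, 172), (258, 148), (259, 145), (260, 144), (261, 144)]
plate top edge rows [(240, 129), (252, 129), (264, 109), (276, 113), (288, 128), (300, 121), (312, 120), (324, 138)]
plate L/R [(132, 225, 326), (138, 237, 326), (144, 226, 326), (150, 226, 326), (156, 227, 326), (162, 227, 325), (168, 228, 325)]
25 0 165 [192.  276.6]
-25 0 165 [255.7 276.8]
25 0 143 [184.4 276.7]
-25 0 143 [243.3 276.9]
25 7 165 [192.1 266.6]
25 -7 165 [192.  286.5]
-25 7 165 [255.8 267.6]
-25 -7 165 [255.7 286. ]
60 60 6 [126.2 225.3]
60 -60 6 [126.  328.7]
```

>>> {"name": "step_arm", "arguments": {"series": [{"fingers": 1,"dx": -0.0016,"dy": -0.0008,"dz": 0.03,"turn": 0},{"fingers": 0.2,"dx": 0,"dy": 0,"dz": 0.03,"turn": 0},{"fingers": 0,"dx": 0,"dy": 0,"dz": 0.02,"turn": 0},{"fingers": -0.3,"dx": 0,"dy": 0,"dz": 0.006,"turn": 0},{"fingers": -1,"dx": 0,"dy": 0,"dz": 0,"turn": 0},{"fingers": -1,"dx": 0,"dy": 0,"dz": 0,"turn": 0},{"fingers": -1,"dx": 0,"dy": 0,"dz": 0,"turn": 0},{"fingers": -1,"dx": 0,"dy": 0,"dz": 0,"turn": 0},{"fingers": -1,"dx": 0,"dy": 0,"dz": 0,"turn": 0},{"fingers": -1,"dx": 0,"dy": 0,"dz": 0,"turn": 0}]}}

```text
time: 4.5
eef_pos: [606.6, 66.2, 146.4]
tcp_rot: [179.9, -0.1, 26.0]
force: [-0.6, -3.2, 6.8]
grip_width: 0.148
gripper_force: 61.0
```

>>> {"name": "step_arm", "arguments": {"series": [{"fingers": -1,"dx": 0,"dy": 0,"dz": 0,"turn": 0},{"fingers": -1,"dx": 0,"dy": 0,"dz": 0,"turn": 0}]}}

```text
time: 4.7
eef_pos: [606.6, 66.2, 146.4]
tcp_rot: [179.9, -0.1, 26.0]
force: [-0.4, -2.9, 7.3]
grip_width: 0.147
gripper_force: 61.0
```

>>> {"name": "step_arm", "arguments": {"series": [{"fingers": -1,"dx": 0,"dy": 0,"dz": 0.003,"turn": 0},{"fingers": -1,"dx": 0,"dy": 0,"dz": 0.003,"turn": 0},{"fingers": -1,"dx": 0,"dy": 0,"dz": 0,"turn": 0}]}}

```text
time: 5.0
eef_pos: [606.6, 66.3, 140.5]
tcp_rot: [179.9, -0.1, 26.0]
force: [0.3, -2.6, 7.7]
grip_width: 0.145
gripper_force: 61.2
```

>>> {"name": "step_arm", "arguments": {"series": [{"fingers": -1,"dx": 0,"dy": 0,"dz": 0,"turn": 0},{"fingers": -1,"dx": 0,"dy": 0,"dz": 0,"turn": -4},{"fingers": -1,"dx": 0,"dy": 0,"dz": 0,"turn": -4}]}}

```text
time: 5.3
eef_pos: [606.7, 66.6, 140.7]
tcp_rot: [179.9, -0.1, 34.2]
force: [0.6, 0.3, 9.5]
grip_width: 0.146
gripper_force: 61.3
```

```bash
python3 - <<'E'
from h import *
s=ctrl.state();print(s['time'],s['eef_pos'],s['tcp_rot'],s['force'],s['moment'])
cal=ctrl.calibration('wrist'); snap('wrist','w3.png')
im=cv2.imread('pics/w3.png'); cv2.imwrite('pics/w3c.png',cv2.resize(im[130:330,178:378],(600,600),interpolation=cv2.INTER_CUBIC))
E
```

```text
5.3 [606.67298822  66.61384538 140.68135809] [ 1.79933769e+02 -1.28256131e-01  3.41578628e+01] [0.6496562  0.2939006  9.48829219] [ 0.03180804  0.06483658 -0.0297645 ]
```

View pics/w3c.png

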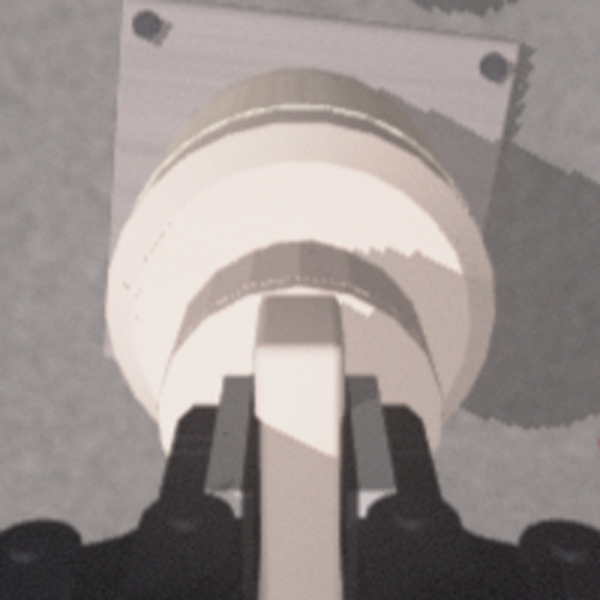

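The crop shows the bar gripped between the pads and rotated with the tool while the plate lags about 8°, with low moment. So the cap is pressed and turning, and I continue to 60°.

>>> {"name": "step_arm", "arguments": {"series": [{"fingers": -1,"dx": 0,"dy": 0,"dz": 0,"turn": -7},{"fingers": -1,"dx": 0,"dy": 0,"dz": 0,"turn": -7},{"fingers": -1,"dx": 0,"dy": 0,"dz": 0,"turn": -7},{"fingers": -1,"dx": 0,"dy": 0,"dz": 0,"turn": -7},{"fingers": -1,"dx": 0,"dy": 0,"dz": 0,"turn": -7},{"fingers": -1,"dx": 0,"dy": 0,"dz": 0,"turn": -7},{"fingers": -1,"dx": 0,"dy": 0,"dz": 0,"turn": -6},{"fingers": -1,"dx": 0,"dy": 0,"dz": 0,"turn": -4},{"fingers": -1,"dx": 0,"dy": 0,"dz": 0,"turn": 0},{"fingers": -1,"dx": 0,"dy": 0,"dz": 0,"turn": 0}]}}

```text
time: 6.35
eef_pos: [606.1, 66.8, 140.6]
tcp_rot: [179.9, -0.0, 86.0]
force: [-3.2, 0.8, 10.7]
grip_width: 0.148
gripper_force: 61.5
```

```bash
python3 - <<'E'
from h import *
s=ctrl.state();print(s['time'],s['eef_pos'],s['tcp_rot'],s['force'],s['moment'],s['joint_pos'])
E
```

```text
6.35 [606.06712344  66.82536944 140.59305743] [ 1.79942444e+02 -3.23516464e-02  8.60134333e+01] [-3.16345898  0.82610161 10.67148119] [ 0.11630648  0.63833057 -0.08196954] [7.56047482e-02 3.26420357e+01 9.69254272e+01 3.66044475e-02
 5.03728395e+01 4.03885643e+00]
```

>>> {"name": "step_arm", "arguments": {"series": [{"fingers": -1,"dx": 0,"dy": 0,"dz": -0.004,"turn": 0},{"fingers": -1,"dx": 0,"dy": 0,"dz": -0.004,"turn": 0},{"fingers": -1,"dx": 0,"dy": 0,"dz": -0.004,"turn": 0}]}}

```text
time: 6.65
eef_pos: [605.9, 66.7, 151.7]
tcp_rot: [-180.0, -0.0, 86.0]
force: [0.3, 1.2, 1.2]
grip_width: 0.151
gripper_force: 60.1
```

>>> {"name": "step_arm", "arguments": {"series": [{"fingers": -1,"dx": 0,"dy": 0,"dz": -0.025,"turn": 0},{"fingers": -1,"dx": 0,"dy": 0,"dz": -0.03,"turn": 0},{"fingers": -1,"dx": 0.02,"dy": -0.012,"dz": 0,"turn": 0},{"fingers": -1,"dx": 0.035,"dy": -0.022,"dz": 0,"turn": 0},{"fingers": -1,"dx": 0.035,"dy": -0.022,"dz": 0,"turn": 0},{"fingers": -1,"dx": 0.035,"dy": -0.022,"dz": 0,"turn": 0},{"fingers": -1,"dx": 0.035,"dy": -0.022,"dz": 0,"turn": 0},{"fingers": -1,"dx": 0.035,"dy": -0.022,"dz": 0,"turn": 0},{"fingers": -1,"dx": 0.025,"dy": -0.014,"dz": 0,"turn": 0},{"fingers": -1,"dx": 0.015,"dy": -0.01,"dz": 0,"turn": 0},{"fingers": -1,"dx": 0,"dy": 0,"dz": 0,"turn": 0}]}}

```text
time: 7.75
eef_pos: [475.4, 312.6, 206.1]
tcp_rot: [-180.0, 0.0, 86.2]
force: [-0.5, -0.0, -1.1]
grip_width: 0.144
gripper_force: 59.9
```

```bash
python3 - <<'E'
from h import *
s=ctrl.state();print(s['time'],s['eef_pos'],s['tcp_rot'],s['force'],s['grip_width'])
a=snap('wrist','w4.png'); b=snap('top','t4.png')
cv2.imwrite('pics/w4t.png',np.hstack([cv2.resize(cv2.imread('pics/w4.png'),(480,360)),cv2.resize(cv2.imread('pics/t4.png')[150:290,80:200],(309,360))]))
cal=ctrl.calibration('wrist')
for cam in('wrist','top'):
  cal=ctrl.calibration(cam)
  print(cam,[(round(d['confidence'],2),np.round(d['centre']),ray(cal,d['centre'],0).round(1)[:2]) for d in ctrl.landmark_of(cam,'tray')[:3]])
E
```

```text
7.75 [475.38666984 312.64710789 206.10193171] [-1.79967367e+02  4.26240690e-03  8.61804348e+01] [-0.51488326 -0.03479212 -1.13485292] 0.1437080167895461
wrist [(0.77, array([184., 277.]), array([474.8, 306.9]))]
top [(0.55, array([230., 155.]), array([479.3, 312.4]))]
```

View pics/w4t.png

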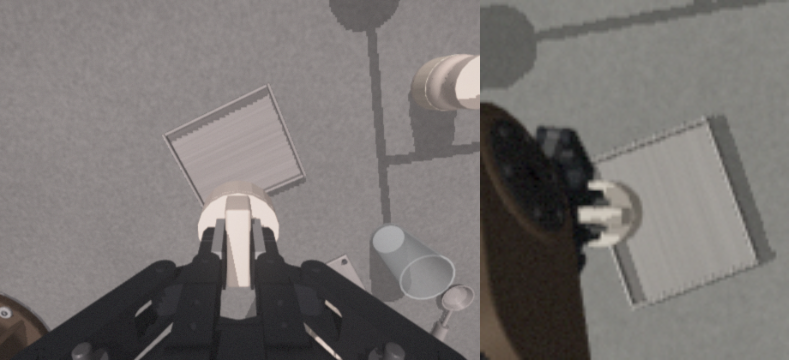

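The view shows the cap held upright over the tray (the tray is at about (145, 235) in the left panel) and nothing else in the way. Lowering.

>>> {"name": "step_arm", "arguments": {"series": [{"fingers": -1,"dx": 0,"dy": 0,"dz": 0.03,"turn": 0},{"fingers": -1,"dx": 0,"dy": 0,"dz": 0.04,"turn": 0},{"fingers": -1,"dx": 0,"dy": 0,"dz": 0.04,"turn": 0},{"fingers": -1,"dx": 0,"dy": 0,"dz": 0.03,"turn": 0},{"fingers": -1,"dx": 0,"dy": 0,"dz": 0.02,"turn": 0},{"fingers": -1,"dx": 0,"dy": 0,"dz": 0.007,"turn": 0},{"fingers": -1,"dx": 0,"dy": 0,"dz": 0.003,"turn": 0},{"fingers": -1,"dx": 0,"dy": 0,"dz": 0.003,"turn": 0},{"fingers": -1,"dx": 0,"dy": 0,"dz": 0,"turn": 0}]}}

```text
time: 8.85
eef_pos: [477.1, 311.0, 33.9]
tcp_rot: [179.9, -0.0, 86.0]
force: [-0.3, 0.1, -0.7]
grip_width: 0.148
gripper_force: 59.8
```

>>> {"name": "step_arm", "arguments": {"series": [{"fingers": -1,"dx": 0,"dy": 0,"dz": 0.001,"turn": 0},{"fingers": -1,"dx": 0,"dy": 0,"dz": 0.001,"turn": 0},{"fingers": -1,"dx": 0,"dy": 0,"dz": 0.001,"turn": 0}]}}

```text
time: 9.15
eef_pos: [477.0, 311.1, 31.3]
tcp_rot: [179.9, -0.0, 86.0]
force: [-4.9, -3.6, 22.1]
grip_width: 0.148
gripper_force: 63.0
```

>>> {"name": "step_arm", "arguments": {"series": [{"fingers": -1,"dx": 0,"dy": 0,"dz": -0.0006,"turn": 0},{"fingers": -0.2,"dx": 0,"dy": 0,"dz": 0,"turn": 0},{"fingers": 0.2,"dx": 0,"dy": 0,"dz": 0,"turn": 0},{"fingers": 0.5,"dx": 0,"dy": 0,"dz": 0,"turn": 0},{"fingers": 0.5,"dx": 0,"dy": 0,"dz": 0,"turn": 0},{"fingers": 0.5,"dx": 0,"dy": 0,"dz": 0,"turn": 0},{"fingers": 0.5,"dx": 0,"dy": 0,"dz": -0.02,"turn": 0},{"fingers": 1,"dx": 0,"dy": 0,"dz": -0.04,"turn": 0},{"fingers": 1,"dx": 0,"dy": 0,"dz": -0.045,"turn": 0},{"fingers": 1,"dx": 0,"dy": 0,"dz": -0.045,"turn": 0},{"fingers": 1,"dx": 0,"dy": 0,"dz": -0.045,"turn": 0}]}}

```text
time: 10.25
eef_pos: [476.3, 310.8, 227.7]
tcp_rot: [-180.0, 0.0, 86.0]
force: [0.3, -0.2, 0.1]
grip_width: 0.999
gripper_force: 0.0
```

```bash
python3 - <<'E'
from h import *
s=ctrl.state();print(s['time'],s['eef_pos'],s['tcp_rot'],s['force'],s['grip_width'])
cal=ctrl.calibration('wrist');a=snap('wrist','w5.png')
for k,z in dict(cap_grip=39,tray=0).items():
  print(k,[(round(d['confidence'],2),np.round(d['centre']),ray(cal,d['centre'],z).round(1)[:2]) for d in ctrl.landmark_of('wrist',k)[:3]])
E
```

```text
10.25 [476.30593891 310.81766033 227.7363859 ] [-1.79995239e+02  9.44353653e-03  8.60322514e+01] [ 0.33965888 -0.24299638  0.07981464] 0.9992798054435708
cap_grip [(0.79, array([182., 277.]), array([475.5, 313.3])), (0.48, array([380., 224.]), array([381. ,  33.8]))]
tray [(0.85, array([176., 273.]), array([470.1, 311. ]))]
```

View pics/w5.png

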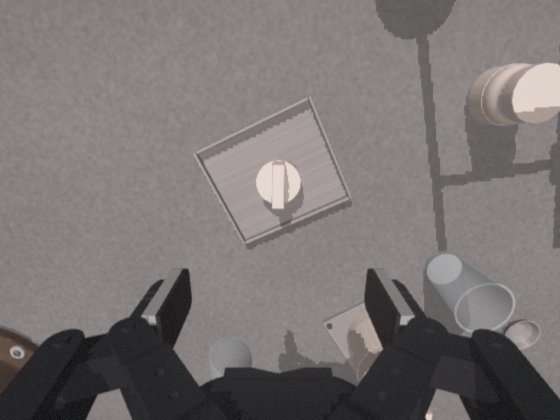

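The view shows the cap upright near the tray's middle at (182, 277), with the tray at (176, 273). Now to the collar.

>>> {"name": "step_arm", "arguments": {"series": [{"fingers": 1,"dx": -0.023,"dy": 0.0022,"dz": 0,"turn": 0},{"fingers": 1,"dx": -0.044,"dy": 0.0044,"dz": 0,"turn": 0},{"fingers": 1,"dx": -0.044,"dy": 0.0044,"dz": 0,"turn": 0},{"fingers": 1,"dx": -0.044,"dy": 0.0044,"dz": 0,"turn": 0},{"fingers": 1,"dx": -0.044,"dy": 0.0044,"dz": 0,"turn": 0},{"fingers": 1,"dx": -0.044,"dy": 0.0044,"dz": 0,"turn": 0},{"fingers": 1,"dx": -0.044,"dy": 0.0044,"dz": 0,"turn": 0},{"fingers": 1,"dx": -0.044,"dy": 0.0044,"dz": 0,"turn": 0},{"fingers": 1,"dx": -0.044,"dy": 0.0044,"dz": 0,"turn": 0},{"fingers": 1,"dx": -0.044,"dy": 0.0044,"dz": 0,"turn": 0}]}}

```text
time: 11.4
eef_pos: [488.6, -111.6, 224.6]
tcp_rot: [-179.9, -0.0, 86.0]
force: [0.2, 0.5, -0.5]
grip_width: 1.003
gripper_force: 0.0
```

>>> {"name": "step_arm", "arguments": {"series": [{"fingers": 1,"dx": -0.044,"dy": 0.0044,"dz": 0,"turn": 0},{"fingers": 1,"dx": -0.044,"dy": 0.0044,"dz": 0,"turn": 0},{"fingers": 1,"dx": -0.044,"dy": 0.0044,"dz": 0,"turn": 0},{"fingers": 1,"dx": -0.044,"dy": 0.0044,"dz": 0,"turn": 0},{"fingers": 1,"dx": -0.023,"dy": 0.0022,"dz": 0.02,"turn": 0},{"fingers": 1,"dx": 0,"dy": 0,"dz": 0.02,"turn": 0},{"fingers": 1,"dx": 0,"dy": 0,"dz": 0.02,"turn": 0},{"fingers": 1,"dx": 0,"dy": 0,"dz": 0,"turn": 0}]}}

```text
time: 12.2
eef_pos: [493.9, -309.0, 162.2]
tcp_rot: [-179.7, -0.2, 86.0]
force: [0.4, -0.8, 0.2]
grip_width: 0.998
gripper_force: 0.0
```

```bash
python3 - <<'E'
from h import *
s=ctrl.state();print(s['time'],s['eef_pos'],s['tcp_rot'],s['force'],s['grip_width'])
cal=ctrl.calibration('wrist');a=snap('wrist','w6.png')
for k,z in dict(collar_center=12,small_ring_center=10).items():
  print(k,[(round(d['confidence'],2),np.round(d['centre']),ray(cal,d['centre'],z).round(1)[:2]) for d in ctrl.landmark_of('wrist',k)[:3]])
for a in range(0,360,90): print(np.round(proj(cal,[s['eef_pos'][0]+28*np.cos(np.radians(a)),s['eef_pos'][1]+28*np.sin(np.radians(a)),24])))
E
```

```text
12.2 [ 493.85824629 -309.03235597  162.19398317] [-179.68963512   -0.21116478   85.99690278] [ 0.39157122 -0.80036463  0.24406451] 0.9981332763533584
collar_center []
small_ring_center [(0.92, array([ 58., 470.]), array([ 667.3, -198.3]))]
[196. 308.]
[168. 277.]
[199. 249.]
[225. 281.]
```

View pics/w6.png

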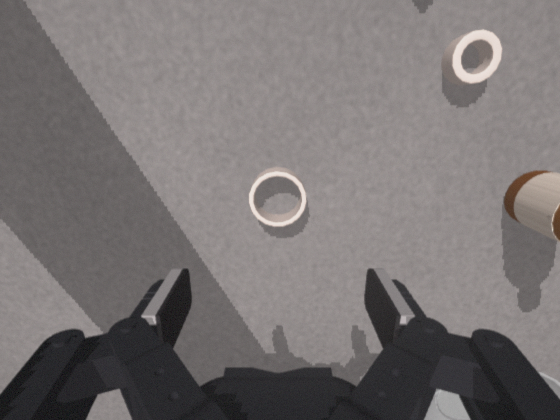

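The view shows the collar's top ring at about (199, 278), almost directly under the grip axis, with the small ring far off at (57, 475). I'll fit its outline.

```bash
cat >> h.py <<'E'
def ring(fn,c,r0,cal,z):
    g=cv2.cvtColor(cv2.imread('pics/'+fn),cv2.COLOR_BGR2GRAY); m=np.zeros_like(g); cv2.circle(m,(int(c[1]),int(c[0])),r0,255,-1)
    b=((g>185)&(m>0)).astype(np.uint8)
    cs,_=cv2.findContours(b,cv2.RETR_LIST,cv2.CHAIN_APPROX_NONE)
    for k in sorted(cs,key=len)[::-1][:2]:
        X=np.array([ray(cal,(p[0][1],p[0][0]),z)[:2] for p in k]); (x,y),r=cv2.minEnclosingCircle(X.astype(np.float32))
        A=np.c_[2*X,np.ones(len(X))]; q=np.linalg.lstsq(A,(X**2).sum(1),rcond=None)[0]
        print(len(k),'enc',round(x,1),round(y,1),round(r,1),'fit',q[:2].round(1),np.sqrt(q[2]+q[0]**2+q[1]**2).round(1))
E
python3 -c "
from h import *
ring('w6.png',(199,278),38,ctrl.calibration('wrist'),24)"
```

```text
158 enc 494.4 -312.9 27.9 fit [ 494.4 -312.9] 27.3
136 enc 494.4 -313.1 24.5 fit [ 494.4 -313. ] 23.8
```

>>> {"name": "step_arm", "arguments": {"series": [{"fingers": 1,"dx": -0.0039,"dy": 0.0008,"dz": 0.02,"turn": 0},{"fingers": 1,"dx": 0,"dy": 0,"dz": 0.04,"turn": 0},{"fingers": 1,"dx": 0,"dy": 0,"dz": 0.04,"turn": 0},{"fingers": 1,"dx": 0,"dy": 0,"dz": 0.03,"turn": 0},{"fingers": 1,"dx": 0,"dy": 0,"dz": 0.02,"turn": 0},{"fingers": 1,"dx": 0,"dy": 0,"dz": 0.008,"turn": 0},{"fingers": 1,"dx": 0,"dy": 0,"dz": 0,"turn": 0},{"fingers": 1,"dx": 0,"dy": 0,"dz": 0,"turn": 0}]}}

```text
time: 13.15
eef_pos: [496.5, -314.1, 9.2]
tcp_rot: [179.9, 0.1, 86.0]
force: [-0.2, -0.2, 0.3]
grip_width: 1.002
gripper_force: 0.0
```

```bash
python3 - <<'E'
from h import *
s=ctrl.state();print(s['time'],s['eef_pos'],s['tcp_rot'],s['force'],s['grip_width'])
cal=ctrl.calibration('wrist');a=snap('wrist','w7.png')
p=proj(cal,[494.4,-312.9,24]); print(p); ring('w7.png',p,70,cal,24)
E
```

```text
13.15 [ 496.46935152 -314.09131748    9.16470688] [1.79916632e+02 6.27083027e-02 8.60465894e+01] [-0.22659098 -0.18523589  0.30480496] 1.0021678141481782
(np.float64(285.6758863213081), np.float64(273.51431544053753))
301 enc 492.4 -310.2 27.2 fit [ 492.4 -310.2] 26.7
261 enc 492.4 -310.2 23.7 fit [ 492.4 -310.2] 23.2
```

>>> {"name": "step_arm", "arguments": {"series": [{"fingers": 1,"dx": 0.0036,"dy": -0.0044,"dz": 0.005,"turn": 0},{"fingers": 1,"dx": 0,"dy": 0,"dz": 0,"turn": 0},{"fingers": 1,"dx": 0,"dy": 0,"dz": 0,"turn": 0},{"fingers": 1,"dx": 0,"dy": 0,"dz": 0,"turn": 0}]}}

```text
time: 13.6
eef_pos: [491.9, -310.0, 3.2]
tcp_rot: [180.0, 0.0, 86.0]
force: [-0.5, -0.1, -1.0]
grip_width: 1.0
gripper_force: 0.0
```

```bash
python3 - <<'E'
from h import *
s=ctrl.state();print(s['time'],s['eef_pos'],s['tcp_rot'],s['force'],s['grip_width'])
cal=ctrl.calibration('wrist');a=snap('wrist','w8.png')
p=proj(cal,[492.4,-310.2,24]); print(p); ring('w8.png',p,70,cal,24)
E
```

```text
13.6 [ 491.85277964 -309.9691858     3.16805739] [1.79977323e+02 2.05000744e-02 8.60335080e+01] [-0.51151868 -0.05001293 -0.97033991] 1.0000929668645593
(np.float64(295.3643019941087), np.float64(279.2491797230292))
311 enc 492.3 -310.1 27.2 fit [ 492.3 -310.1] 26.7
266 enc 492.4 -310.1 23.6 fit [ 492.4 -310.1] 23.2
```

View pics/w8.png

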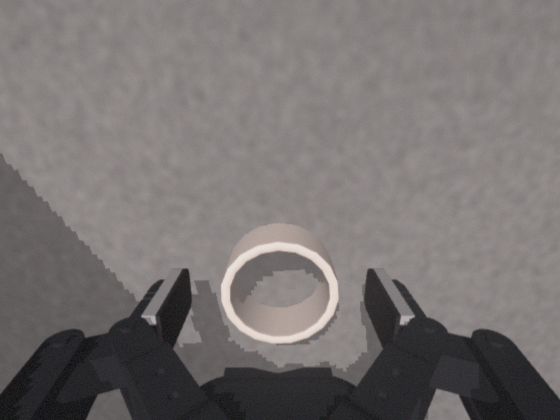

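The collar is centred between the fingers (ring centre at about (293, 280)). Closing.

>>> {"name": "step_arm", "arguments": {"series": [{"fingers": 0.5,"dx": 0,"dy": 0,"dz": 0,"turn": 0},{"fingers": 0.3,"dx": 0,"dy": 0,"dz": 0,"turn": 0},{"fingers": -0.5,"dx": 0,"dy": 0,"dz": 0,"turn": 0},{"fingers": -1,"dx": 0,"dy": 0,"dz": 0,"turn": 0},{"fingers": -1,"dx": 0,"dy": 0,"dz": 0,"turn": 0},{"fingers": -1,"dx": 0,"dy": 0,"dz": 0,"turn": 0},{"fingers": -1,"dx": 0,"dy": 0,"dz": 0,"turn": 0}]}}

```text
time: 14.35
eef_pos: [491.8, -310.0, 3.6]
tcp_rot: [180.0, 0.0, 86.0]
force: [-2.1, 1.3, 9.0]
grip_width: 0.633
gripper_force: 61.7
```

```bash
python3 - <<'E'
from h import *
s=ctrl.state();print(s['time'],s['eef_pos'],s['tcp_rot'],s['force'],s['grip_width'],s['gripper_force'])
cal=ctrl.calibration('wrist');a=snap('wrist','w9.png')
p=proj(cal,[492.4,-310.2,24]); print(p); ring('w9.png',p,70,cal,24)
E
```

```text
14.35 [ 491.75507494 -309.95068157    3.59522452] [1.79979026e+02 1.66304965e-02 8.60176008e+01] [-2.13664679  1.27863629  8.99789956] 0.6328273805576227 61.711218506097794
(np.float64(294.7932829469991), np.float64(279.3742277963224))
530 enc 491.3 -310.1 27.3 fit [ 491.6 -310. ] 25.1
```

>>> {"name": "step_arm", "arguments": {"series": [{"fingers": -1,"dx": 0,"dy": 0,"dz": -0.015,"turn": 0},{"fingers": -1,"dx": 0,"dy": 0,"dz": -0.035,"turn": 0},{"fingers": -1,"dx": 0,"dy": 0,"dz": -0.04,"turn": 0},{"fingers": -1,"dx": 0,"dy": 0,"dz": -0.04,"turn": 0},{"fingers": -1,"dx": 0,"dy": 0,"dz": -0.04,"turn": 0},{"fingers": -1,"dx": 0.02,"dy": 0.005,"dz": -0.015,"turn": 0},{"fingers": -1,"dx": 0.04,"dy": 0.009,"dz": 0,"turn": 0},{"fingers": -1,"dx": 0.04,"dy": 0.009,"dz": 0,"turn": 0},{"fingers": -1,"dx": 0.04,"dy": 0.009,"dz": 0,"turn": 0},{"fingers": -1,"dx": 0.04,"dy": 0.009,"dz": 0,"turn": 0},{"fingers": -1,"dx": 0.04,"dy": 0.009,"dz": 0,"turn": 0}]}}

```text
time: 15.5
eef_pos: [556.9, -92.2, 188.8]
tcp_rot: [180.0, 0.0, 86.0]
force: [0.3, -0.1, -0.8]
grip_width: 0.636
gripper_force: 63.5
```

>>> {"name": "step_arm", "arguments": {"series": [{"fingers": -1,"dx": 0.04,"dy": 0.009,"dz": 0,"turn": 0},{"fingers": -1,"dx": 0.04,"dy": 0.009,"dz": 0,"turn": 0},{"fingers": -1,"dx": 0.04,"dy": 0.009,"dz": 0,"turn": 0},{"fingers": -1,"dx": 0.03,"dy": 0.008,"dz": 0,"turn": 0},{"fingers": -1,"dx": 0.013,"dy": 0.003,"dz": 0,"turn": 0},{"fingers": -1,"dx": 0,"dy": 0,"dz": 0,"turn": 0},{"fingers": -1,"dx": 0,"dy": 0,"dz": 0,"turn": 0},{"fingers": -1,"dx": 0,"dy": 0,"dz": 0,"turn": 0}]}}

```text
time: 16.3
eef_pos: [605.7, 64.8, 188.1]
tcp_rot: [-180.0, 0.0, 86.0]
force: [0.3, 0.8, -0.5]
grip_width: 0.633
gripper_force: 63.5
```

>>> {"name": "step_arm", "arguments": {"series": [{"fingers": -1,"dx": 0.0018,"dy": 0.0004,"dz": 0.015,"turn": 0},{"fingers": -1,"dx": 0,"dy": 0,"dz": 0.015,"turn": 0},{"fingers": -1,"dx": 0,"dy": 0,"dz": 0.004,"turn": 0},{"fingers": -1,"dx": 0,"dy": 0,"dz": 0,"turn": 0},{"fingers": -1,"dx": 0,"dy": 0,"dz": 0,"turn": 0}]}}

```text
time: 16.8
eef_pos: [606.8, 67.4, 154.5]
tcp_rot: [180.0, 0.0, 86.0]
force: [0.7, -0.3, -0.2]
grip_width: 0.63
gripper_force: 63.5
```

```bash
python3 - <<'E'
from h import *
s=ctrl.state();print(s['time'],s['eef_pos'],s['tcp_rot'],s['force'],s['grip_width'])
cal=ctrl.calibration('wrist');snap('wrist','wa.png');snap('scene','sa.png')
im=cv2.imread('pics/wa.png');sc=cv2.imread('pics/sa.png')
# overlay: predicted shoulder circle (r45,z95) for axis 606.2,66.6
for r,z,col in((45,95,(0,0,255)),(21,130,(0,255,0)),(12,144,(255,0,0))):
  pts=np.array([proj(cal,[606.2+r*np.cos(a),66.6+r*np.sin(a),z])[::-1] for a in np.linspace(0,6.28,60)]).astype(np.int32)
  cv2.polylines(im,[pts],True,col,1)
cv2.imwrite('pics/wac.png',np.hstack([cv2.resize(im[120:345,165:390],(500,500),interpolation=cv2.INTER_CUBIC),cv2.resize(sc[140:265,270:345],(300,500),interpolation=cv2.INTER_CUBIC)]))
E
```

```text
16.8 [606.76454523  67.38883883 154.51681878] [1.79958651e+02 3.06713761e-03 8.59946516e+01] [ 0.71052814 -0.29552567 -0.21422252] 0.6301992231615496
```

View pics/wac.png

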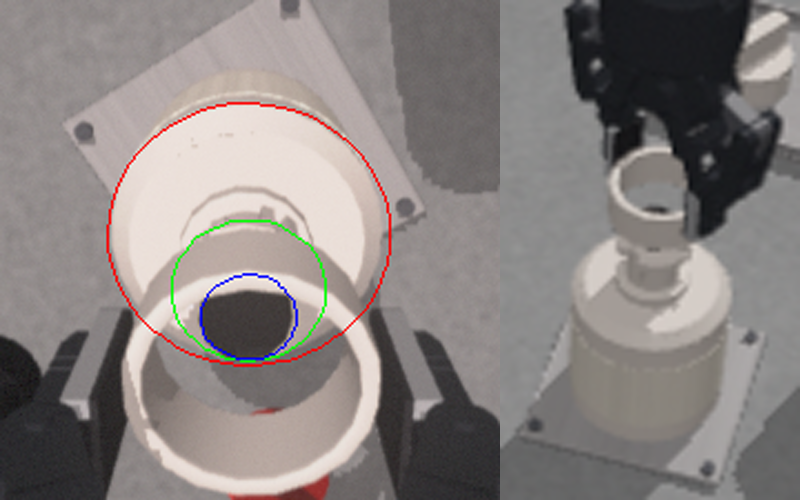

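The overlay shows the predicted disc (blue) matching the dark disc at the mouth and the shoulder circle matching too. The ring is held level about 7 mm above the mouth. A small correction, then a slow descent.

>>> {"name": "step_arm", "arguments": {"series": [{"fingers": -1,"dx": -0.0007,"dy": -0.0004,"dz": 0.005,"turn": 0},{"fingers": -1,"dx": 0,"dy": 0,"dz": 0.005,"turn": 0},{"fingers": -1,"dx": 0,"dy": 0,"dz": 0.005,"turn": 0},{"fingers": -1,"dx": 0,"dy": 0,"dz": 0.004,"turn": 0},{"fingers": -1,"dx": 0,"dy": 0,"dz": 0.003,"turn": 0},{"fingers": -1,"dx": 0,"dy": 0,"dz": 0.002,"turn": 0},{"fingers": -1,"dx": 0,"dy": 0,"dz": 0,"turn": 0}]}}

```text
time: 17.6
eef_pos: [606.0, 67.2, 129.6]
tcp_rot: [-180.0, 0.0, 86.0]
force: [0.4, 0.4, -0.7]
grip_width: 0.636
gripper_force: 63.5
```

>>> {"name": "step_arm", "arguments": {"series": [{"fingers": -1,"dx": -0.0005,"dy": 0,"dz": 0.005,"turn": 0},{"fingers": -1,"dx": 0,"dy": 0,"dz": 0.005,"turn": 0},{"fingers": -1,"dx": 0,"dy": 0,"dz": 0.005,"turn": 0},{"fingers": -1,"dx": 0,"dy": 0,"dz": 0.004,"turn": 0},{"fingers": -1,"dx": 0,"dy": 0,"dz": 0,"turn": 0}]}}

```text
time: 18.1
eef_pos: [605.8, 66.7, 110.1]
tcp_rot: [-179.9, 0.0, 86.0]
force: [-0.3, 0.3, -0.6]
grip_width: 0.635
gripper_force: 63.5
```

>>> {"name": "step_arm", "arguments": {"series": [{"fingers": -1,"dx": 0,"dy": 0,"dz": 0.003,"turn": 0},{"fingers": -1,"dx": 0,"dy": 0,"dz": 0.002,"turn": 0},{"fingers": -1,"dx": 0,"dy": 0,"dz": 0.002,"turn": 0},{"fingers": -1,"dx": 0,"dy": 0,"dz": 0,"turn": 0}]}}

```text
time: 18.5
eef_pos: [605.9, 66.7, 103.6]
tcp_rot: [-180.0, 0.0, 86.0]
force: [-0.1, -0.3, -0.8]
grip_width: 0.636
gripper_force: 63.5
```

Past the boss edge with no contact. Last few mm now.

>>> {"name": "step_arm", "arguments": {"series": [{"fingers": -1,"dx": 0,"dy": 0,"dz": 0.002,"turn": 0},{"fingers": -1,"dx": 0,"dy": 0,"dz": 0.001,"turn": 0},{"fingers": -1,"dx": 0,"dy": 0,"dz": 0.001,"turn": 0},{"fingers": -1,"dx": 0,"dy": 0,"dz": 0,"turn": 0}]}}

```text
time: 18.9
eef_pos: [606.0, 66.7, 99.7]
tcp_rot: [-180.0, 0.0, 86.0]
force: [-0.7, 0.3, -1.1]
grip_width: 0.632
gripper_force: 63.5
```

>>> {"name": "step_arm", "arguments": {"series": [{"fingers": -1,"dx": 0,"dy": 0,"dz": 0.0007,"turn": 0},{"fingers": -1,"dx": 0,"dy": 0,"dz": 0,"turn": 0}]}}

```text
time: 19.1
eef_pos: [606.0, 66.7, 99.1]
tcp_rot: [180.0, 0.0, 86.0]
force: [0.0, -0.3, -0.9]
grip_width: 0.631
gripper_force: 63.5
```

>>> {"name": "step_arm", "arguments": {"series": [{"fingers": -1,"dx": 0,"dy": 0,"dz": 0.0007,"turn": 0},{"fingers": -1,"dx": 0,"dy": 0,"dz": 0.0005,"turn": 0},{"fingers": -1,"dx": 0,"dy": 0,"dz": 0,"turn": 0}]}}

```text
time: 19.4
eef_pos: [606.1, 66.7, 98.7]
tcp_rot: [180.0, 0.0, 86.0]
force: [-1.8, 0.0, 5.9]
grip_width: 0.633
gripper_force: 64.2
```

Seated: contact at the expected height. Release and retreat.

>>> {"name": "step_arm", "arguments": {"series": [{"fingers": 0.4,"dx": 0,"dy": 0,"dz": 0,"turn": 0},{"fingers": 0.6,"dx": 0,"dy": 0,"dz": 0,"turn": 0},{"fingers": 1,"dx": 0,"dy": 0,"dz": 0,"turn": 0},{"fingers": 1,"dx": 0,"dy": 0,"dz": 0,"turn": 0},{"fingers": 1,"dx": 0,"dy": 0,"dz": 0,"turn": 0},{"fingers": 1,"dx": 0,"dy": 0,"dz": -0.01,"turn": 0},{"fingers": 1,"dx": 0,"dy": 0,"dz": -0.03,"turn": 0},{"fingers": 1,"dx": 0,"dy": 0,"dz": -0.04,"turn": 0},{"fingers": 1,"dx": 0,"dy": 0,"dz": -0.04,"turn": 0},{"fingers": 1,"dx": 0,"dy": 0,"dz": -0.03,"turn": 0},{"fingers": 1,"dx": 0,"dy": 0,"dz": 0,"turn": 0},{"fingers": 1,"dx": 0,"dy": 0,"dz": 0,"turn": 0}]}}

```text
time: 20.6
eef_pos: [605.9, 66.8, 248.8]
tcp_rot: [179.9, 0.0, 86.0]
force: [0.3, -0.0, -0.0]
grip_width: 0.997
gripper_force: 0.0
```

```bash
python3 - <<'E'
from h import *
s=ctrl.state();print(s['time'],s['eef_pos'],s['force'],s['grip_width'])
cal=ctrl.calibration('wrist');snap('wrist','wb.png');ctrl.calibration('wrist');a=cv2.imread('pics/wb.png')
ca=ctrl.landmark_of('wrist','collar_center');print([(d['confidence'],d['centre'],ray(cal,d['centre'],107)) for d in ca[:2]])
for z in(119,):
  pts=np.array([proj(cal,[606.2+28*np.cos(t),66.6+28*np.sin(t),z])[::-1] for t in np.linspace(0,6.28,60)]).astype(np.int32)
  b=a.copy(); cv2.polylines(b,[pts],True,(0,0,255),1)
cv2.imwrite('pics/wbc.png',np.hstack([cv2.resize(i[110:290,190:370],(400,400),interpolation=cv2.INTER_CUBIC) for i in(a,b)]))
E
```

```text
20.6 [605.90669213  66.76139257 248.77024898] [ 2.63640925e-01 -1.19411976e-02 -2.15267759e-04] 0.9965781097783402
[]
```

View pics/wbc.png

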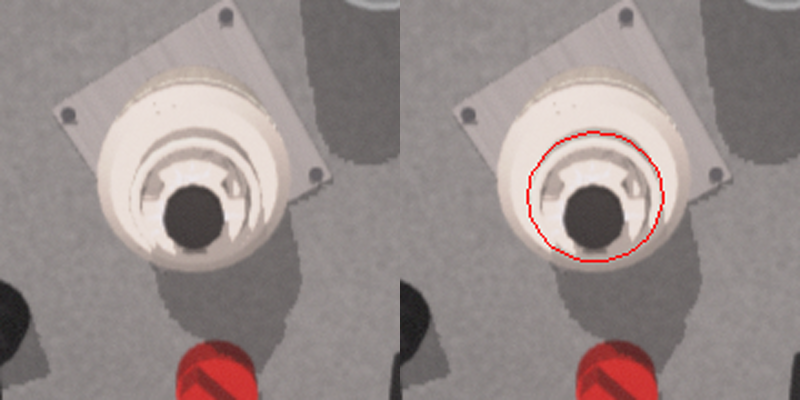

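The collar sits level on the shoulder around the neck, its top rim matching the predicted circle, and the robot is clear. Handing in.

```bash
python3 -c "
from station import ctrl
print(ctrl.sign_off())"
```

```text
the job is handed in; nothing more can be done
None
```

I handed in the job, though the sign-off gave no verdict: the bottle is open, its cap stands upright in the tray, and the drip collar is seated on the shoulder, with nothing else touched.

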